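Draw the next vial from the gravity track

TASK

Take the vial that rests against the stop at the low end of the sloped track and lay it gently, lying along the groove and centred, in the empty wide V-shaped cradle, then let go. Let the next vial roll down to the stop by itself; do not lift it off the track and do not drop any vial.

Things in the scene. Friction and masses are not known exactly. Their poses are not given: they have to be found in the camera images.
- vial_a: The vial to take: lowest of four identical amber vials with white caps, lying against the stop. A cylinder 30 mm in diameter, 50 mm long with cap, about 45 g. Origin at its middle; x runs along its length to the cap, level; y, z turn as it rolls. Its flat ends, 50 mm apart, overhang the track by 5 mm and are free: grip from above across the ends. The next vial touches its uphill side.
- vial_b: The next vial up the track: same shape and frame as vial_a, touching it from uphill, centres 30 mm apart. When vial_a is lifted away it rolls down to the stop by itself, followed by the two vials above it.
- track_stop (a point): Point on the fixed track: centre of a vial resting at the stop, 62 mm above the bench. x level across the track, y level uphill, z up. Slope 10 degrees, 215 mm long. Floor here 40 mm wide, 15 mm below; stop plate 15 mm downhill, 36 mm wide, top 2 mm above the point. From 24 mm uphill the track is 59 mm wide with side rails 5 mm below the vial centres. Foot 60 mm wide, 6 mm high.
- cradle_seat (a point): Centre of a vial resting in the fixed wide steel V cradle, 60 mm above the bench. x level along the groove, y across, z up. Groove 36 mm long (the vial overhangs 7 mm at each end; cap at either end), walls at 45 degrees, mouth 57 mm wide, 7 mm above the point. White foot 60 x 80 mm, 8 mm high. A like pedestal nearby with a narrow groove holding a slender 12 mm vial is not the one.
Not all that is in view belongs to the job. Leave any blue, grey or yellow look-alike of the vial_b alone.

How it is judged:
On the way, in this order (a step that is already met when the one before it is completed fails the run):
1. the end vial is lifted clear of the track (z of vial_a in the frame of track_stop above 0.035 m), for 0.1 s.
2. that vial lies in the wide cradle, and the next vial has rolled to the stop (horizontal distance between vial_a and cradle_seat below 0.014 m and z of vial_a in the frame of cradle_seat between -0.007 and 0.007 m and angle between the x axis of vial_a and the x axis of cradle_seat, either way round below 0.175 rad and distance between vial_b and track_stop below 0.01 m), for 0.2 s.
At the end, for the whole second after the job is handed in: vial_a lies at rest in the wide cradle: its centre within 14 mm (level) and 7 mm (height) of the seat point and its axis within 10 degrees of the groove; vial_b rests with its centre within 10 mm of the stop point of the track (all of step 2 and linear speed of each of vial_a, vial_b below 0.02 m/s); the robot touches nothing.
It fails at once if the next vial is lifted off the track (over 45 mm above the stop point) (z of vial_b in the frame of track_stop above 0.045 m).
It fails at once if one of the two vials falls to the bench (height (world z) of any of vial_a, vial_b below 0.035 m).
It fails at once if the vial is dropped or thrown: out of the fingers and faster than 0.6 m/s (a fall of about 20 mm) (contact force between the fingers and vial_a below 0.02 N and linear speed of vial_a above 0.6 m/s).
It also fails if it takes over 35 s, if anything falls off the work surface, if the arm or the gripper's body presses on something with over 40 N, if the wrist force passes 120 N, or if a joint passes its speed limit or range.

ROBOT

A 6-joint arm with a two-finger parallel gripper is mounted at the origin on the work surface. World frame = base frame: x ahead of the robot, y to its left, z up, the work surface at z = 0. Lengths are in m, angles in rad, forces in N, time in s.
With the tool pointing down it reaches from about 0.25 to 0.85 m from the base axis. Payload 12.5 kg.
Tool frame: the origin (TCP) lies at the very end of the fingers, on their centre line; the grasp point (between the pads) lies 19 mm behind it; z points along the fingers, x is the direction in which the jaws open and shut, and the axes are right-handed (so a half turn about z gives the same grasp; the last joint's range is limited). The gripper opens to 93 mm and grips with 3 to 60 N. Pads are 15 mm wide; open, the fingers measure 128 mm over their backs; the gripper's body (75 mm by 188 mm) begins 65 mm behind the grasp point.
Start: joints at [1.087, 0.351, 1.652, -0, 1.139, -0.085], TCP at [0.214, 0.507, 0.219] pointing down, gripper open.
Joint ranges: [-2.75, 2.75], [-0.79, 2.1], [0.01, 2.65], [-1.57, 4.71], [0.07, 3.14], [-2.87, 2.87]. Speed limits (rad/s): [2.22, 2.22, 2.79, 3.14, 3.14, 3.14].

INTERFACE

Orientations are given as a unit quaternion [x, y, z, w].
In Python, from bench import robot gives the robot as it stands.
- The arm moves only by the shell command python3 -m handwheel 'ROWS'. ROWS is JSON, a list of rows, each an object with "fingers": the opening, from 0 (shut) to 1 (fully open); "dp": the shift along the tool's x, y, z in mm, a list of three; "twist": the turn about the tool's z in rad. A call has 1 to 20 rows; each row is the pose to reach, as a shift and turn from the pose commanded when the call began, along the tool's axes at that moment; what a row does not reach only later rows make up. A row lasts 1/10 s, in which the tool goes at most 50 mm and 8.59 degrees, less where a joint would pass 70% of its speed; a pose out of reach is approached as far as the arm can. A call with a gripper value outside its range is refused whole. The fingers move at their own pace and stop on an object; the grip force is fixed at half the most. Time passes only in rows, so rows that repeat a pose let the fingers close. It gives the time, the measured TCP pose, the force and the opening at its end, in the units of the state.
- robot.get_state(): the state, without advancing time (a new reading comes with each control period).
- robot.snapshot(name): name is "scene" or "top" or "wrist"; returns the picture (400x640x3 uint8, red, green, blue); there is no depth.
- robot.camera_model(name): a dict with "fx", "fy", "cx", "cy" (pixels), "R" (3x3) and "t" (3): a world point X has camera coordinates R X + t; the wrist camera has in their place "hand_eye" (4x4, takes a point from camera to tool coordinates, whose origin is the TCP and whose axes are the tool frame's). Camera axes: x right, y down, z forward; pixel columns grow to the right and rows downward; lengths in m; the calibration is good to about 2 mm. The wrist camera is an equidistant fisheye: a pixel r from the principal point sees the ray r / f radians off the axis. A picture is of the moment at which its call begins: read the wrist's pose just before it. camera_model takes no time and is no camera call.
- robot.close_job(): hands the job in, once; it reports no verdict.
The state is a dict: "clock": time; "qpos": joint angles; "joint_vel": joint speeds; "joint_efforts": joint torques, N m; "tool_pos": TCP position; "ee_rot": TCP orientation; "force": force on the tool from outside, world axes, zero at the start; "moment": the same for the moment, N m; "finger_gap": finger opening in m.
Only numpy, scipy, OpenCV 4.12 (cv2) and the standard library are available. Lean on these libraries where they do the work, as an engineer would, in place of code of your own. Each camera call takes 0.05 s, during which the arm holds its last target. There are 200 camera calls.

## Working session

There is one attempt and no reset: what is moved stays moved. The work goes in short steps, Python scripts to look and compute and a shell command to move; the robot and the scene stay as the last step left them, time stands still between calls to the robot, and variables do not carry over. Pictures are saved under pics/ and viewed, about 8 in all and at most 12, crops included, and the job is handed in when it is done.

```bash
mkdir -p pics
python3 - <<'E'
from bench import robot
import cv2,numpy as np
for n in("scene","top"):
    cv2.imwrite(f"pics/{n}0.png",robot.snapshot(n)[:,:,::-1])
    print(n,robot.camera_model(n))
print(robot.camera_model("wrist"));s=robot.get_state();print(s)
E
```

```text
scene {'fx': 390.8297557390406, 'fy': 390.8297557390406, 'cx': 319.351349405747, 'cy': 202.68105156043427, 'R': array([[-0.05883152,  0.99818064, -0.01320105],
       [ 0.78580944,  0.03815089, -0.61729089],
       [-0.61566418, -0.04668967, -0.78662424]]), 't': array([ 0.06275413, -0.35920682,  1.2184174 ])}
top {'fx': 511.7037913006668, 'fy': 511.7037913006668, 'cx': 320.7842618477203, 'cy': 193.0929912903856, 'R': array([[ 0.00930939, -0.99993706,  0.00626141],
       [-0.98738995, -0.01018181, -0.15797919],
       [ 0.158033  , -0.00471176, -0.98742259]]), 't': array([-0.05777322,  0.55424559,  0.84337782])}
{'fx': 309.70691628693146, 'fy': 309.70691628693146, 'cx': 313.63238221911365, 'cy': 197.59071401914093, 'hand_eye': array([[ 9.99999460e-01, -4.31469169e-04, -9.45320831e-04,
         1.04929200e-03],
       [ 6.50170874e-04,  9.69447960e-01,  2.45296211e-01,
        -6.71400913e-02],
       [ 8.10601598e-04, -2.45296693e-01,  9.69447717e-01,
        -1.65245299e-01],
       [ 0.00000000e+00,  0.00000000e+00,  0.00000000e+00,
         1.00000000e+00]])}
{'clock': 0.1, 'qpos': array([ 1.08738520e+00,  3.51192114e-01,  1.65233020e+00,  2.70079625e-05,
        1.13910797e+00, -8.45829556e-02]), 'joint_vel': array([-0.00020026,  0.00084402, -0.001491  ,  0.00053448, -0.00078306,
       -0.00046741]), 'joint_efforts': array([ 1.44057369e-03, -4.98041546e+01, -2.85699069e+01,  7.00508547e-02,
        2.40177568e-02, -3.18356831e-05]), 'tool_pos': array([0.21340849, 0.50658501, 0.21816128]), 'ee_rot': array([ 8.33171292e-01,  5.53014764e-01, -4.60848561e-04,  2.38618350e-04]), 'force': array([0.22990697, 0.12907935, 0.82969911]), 'moment': array([-0.00370164,  0.00369361, -0.03476919]), 'finger_gap': 0.09288276585350902}
```

View pics/scene0.png

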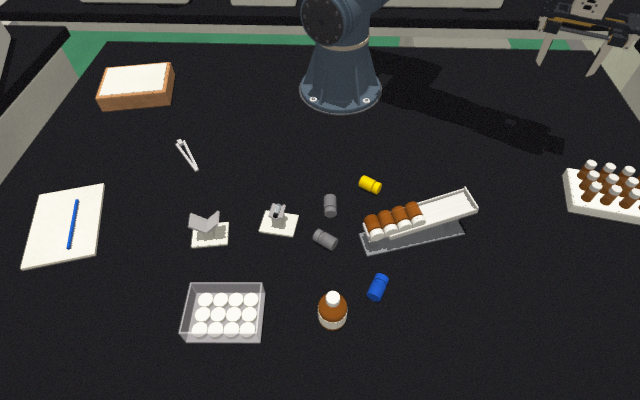

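View pics/top0.png

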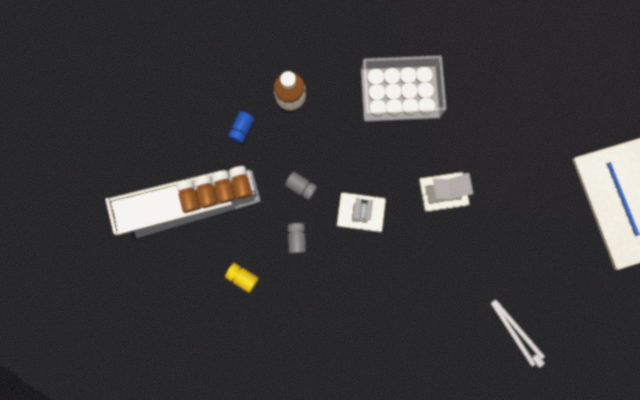

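Scene: four amber vials on the track, lowest at the right end (scene 375,227; top 241,183). Candidate cradles: A is wide and empty (scene 207,225; top 450,190). B has a small, narrow groove (scene 278,215; top 361,210). A fits the description. The grey, blue and yellow cylinders and the upright bottle are distractors. I'll confirm with an enlarged crop.

Run:
```python
import cv2,numpy as np
t=cv2.imread("pics/top0.png");s=cv2.imread("pics/scene0.png")
def c(im,u,v,w=80,h=60):return cv2.resize(im[v:v+h,u:u+w],(400,300),interpolation=cv2.INTER_CUBIC)
a=np.vstack([np.hstack([c(t,180,150),c(t,410,160)]),np.hstack([c(s,355,195),c(s,175,195)])])
cv2.imwrite("pics/crop1.png",a)
for n,im in(("top",t),("scene",s)):
    hsv=cv2.cvtColor(im,cv2.COLOR_BGR2HSV)
    m=cv2.inRange(hsv,(5,150,60),(18,255,255))
    k,l,st,ce=cv2.connectedComponentsWithStats(m)
    print(n,[(st[i].tolist(),ce[i].round(1).tolist()) for i in range(1,k) if st[i][4]>30])
```

```text
top [([274, 75, 30, 27, 407], [289.1, 90.3]), ([180, 176, 71, 35, 1336], [214.7, 193.1])]
scene [([577, 166, 19, 36, 285], [585.3, 184.7]), ([597, 169, 18, 36, 279], [604.8, 188.6]), ([616, 172, 20, 37, 290], [624.4, 191.8]), ([364, 201, 58, 31, 818], [391.6, 215.6]), ([318, 295, 29, 27, 475], [332.2, 309.7])]
```

View pics/crop1.png

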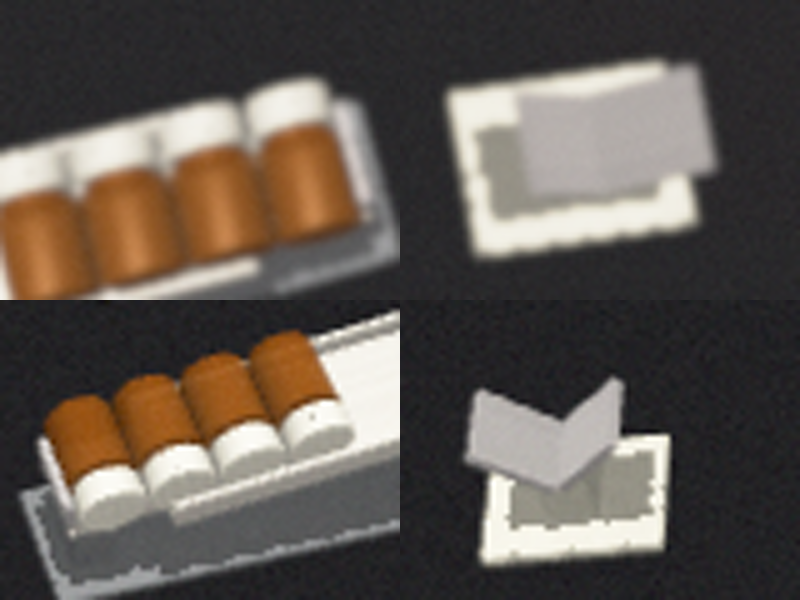

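The crop confirms it: A (top 449,188; scene 207,226) is a wide, empty V. Vial_a is the end vial beside the stop plate, with its cap toward +x. Next I triangulate.

```bash
cat > h.py <<'E'
import numpy as np,cv2
from bench import robot
def ray(n,uv,pose=None):
    m=robot.camera_model(n);u=(uv[0]-m['cx'])/m['fx'];v=(uv[1]-m['cy'])/m['fy']
    if n!="wrist":
        d=m['R'].T@[u,v,1];return -m['R'].T@m['t'],d/np.linalg.norm(d)
    from scipy.spatial.transform import Rotation as Ro
    th=np.hypot(u,v);d=np.array([np.sin(th)*u/th,np.sin(th)*v/th,np.cos(th)])
    H=m['hand_eye'];R=Ro.from_quat(pose[1]).as_matrix()
    return np.array(pose[0])+R@H[:3,3],R@H[:3,:3]@d
def meet(rs):
    A=sum(np.eye(3)-np.outer(d,d) for o,d in rs);b=sum((np.eye(3)-np.outer(d,d))@o for o,d in rs)
    X=np.linalg.solve(A,b);return X,max(np.linalg.norm(np.cross(X-o,d)) for o,d in rs)
def plane(r,z): o,d=r;return o+d*(z-o[2])/d[2]
E
python3 - <<'E'
from h import *
T={'a':(240.6,181.6),'++':None}
tc=lambda x,y:(410+(x-400)/5,160+y/5); sc=lambda x,y:(175+(x-400)/5,195+(y-300)/5)
ta=lambda x,y:(180+x/5,150+y/5); sa=lambda x,y:(355+x/5,195+(y-300)/5)
P={'vial_a':(ta(303,158),sa(95,463)),'vial_b':(ta(212,178),sa(163,438)),
'c nearL':(tc(698,68),sc(467,460)),'c farL':(tc(715,172),sc(478,390)),'c nearR':(tc(517,95),sc(622,435)),'c farR':(tc(533,190),sc(614,378)),'valley':(tc(597,140),sc(561.5,454))}
for k,(t,s) in P.items():
    X,e=meet([ray("top",t),ray("scene",s)]);print(k,X.round(4),round(e,4),"plane",plane(ray("top",t),.062)[:2].round(4),plane(ray("scene",s),.062)[:2].round(4))
E
```

```text
vial_a [0.5699 0.0848 0.0647] 0.0006 plane [0.5704 0.0846] [0.5679 0.0857]
vial_b [0.5613 0.1131 0.0727] 0.0001 plane [0.5631 0.1153] [0.5537 0.1146]
c nearL [ 0.5875 -0.3044  0.0647] 0.0016 plane [ 0.5884 -0.3069] [ 0.5858 -0.3038]
c farL [ 0.5515 -0.3089  0.0653] 0.0014 plane [ 0.5524 -0.3113] [ 0.5492 -0.3089]
c nearR [ 0.5761 -0.2401  0.0713] 0.0023 plane [ 0.5783 -0.2445] [ 0.5697 -0.2412]
c farR [ 0.5447 -0.2482  0.0684] 0.0005 plane [ 0.5455 -0.2491] [ 0.5399 -0.2512]
valley [ 0.5663 -0.2751  0.0407] 0.0018 plane [ 0.563  -0.2714] [ 0.5807 -0.2646]
```

```bash
python3 -m handwheel '[{"fingers":1,"dp":[-50,100,0],"twist":0.2},{"fingers":1,"dp":[-100,200,0],"twist":0.4},{"fingers":1,"dp":[-150,300,0],"twist":0.6},{"fingers":1,"dp":[-250,492,0],"twist":0.877},{"fingers":1,"dp":[-250,492,0],"twist":0.877},{"fingers":1,"dp":[-250,492,0],"twist":0.877},{"fingers":1,"dp":[-250,492,0],"twist":0.877},{"fingers":1,"dp":[-250,492,0],"twist":0.877},{"fingers":1,"dp":[-250,492,0],"twist":0.877},{"fingers":1,"dp":[-250,492,0],"twist":0.877},{"fingers":1,"dp":[-250,492,0],"twist":0.877},{"fingers":1,"dp":[-250,492,0],"twist":0.877},{"fingers":1,"dp":[-250,492,0],"twist":0.877},{"fingers":1,"dp":[-250,492,0],"twist":0.877},{"fingers":1,"dp":[-250,492,0],"twist":0.877}]'
python3 - <<'E'
from h import *
s=robot.get_state();print(s['clock'],s['tool_pos'],s['ee_rot'],s['force'])
cv2.imwrite("pics/w1.png",robot.snapshot("wrist")[:,:,::-1])
E
```

```text
clock: 1.6
tool_pos: [0.5692, 0.0865, 0.2187]
ee_rot: [0.989, 0.148, -0.0, -0.0]
force: [0.6, 0.2, -0.6]
finger_gap: 0.0932
1.6 [0.5691668  0.08650723 0.21869556] [ 9.89032788e-01  1.47696045e-01 -1.26159542e-04 -7.61862903e-05] [ 0.57590585  0.17876343 -0.55202927]
```

View pics/w1.png

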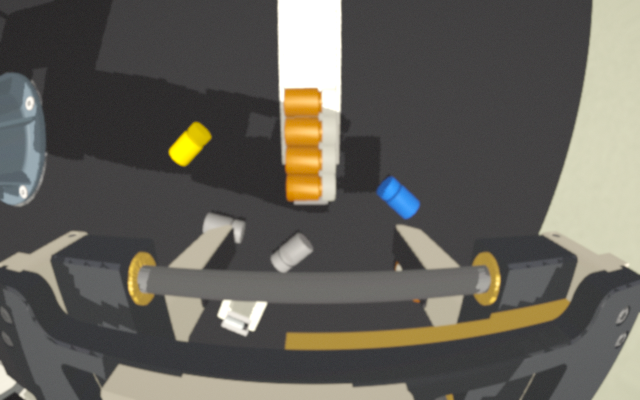

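Wrist view: the track runs almost vertically in the image, with vial_a at about (311,188) and vial_b at about (311,160). I'll measure the edges in an enlarged crop.

Run:
```python
from h import *
im=cv2.imread("pics/w1.png");c=im[75:215,260:360];cv2.imwrite("pics/w1c.png",cv2.resize(c,None,fx=4.2,fy=4.2,interpolation=cv2.INTER_CUBIC))
hsv=cv2.cvtColor(im,cv2.COLOR_BGR2HSV)
for v in (95,102,125,131,137,154,160,166,182,188,194,198,202,206):
    row=hsv[v,270:350];am=np.where((row[:,1]>120)&(row[:,2]>60))[0]+270;wh=np.where((row[:,2]>110))[0]+270
    print(v,am.min() if len(am) else 0,am.max() if len(am) else 0,wh.min() if len(wh) else 0,wh.max() if len(wh) else 0, row[50:76,2].tolist() if v in(160,188) else '')
print(hsv[80:210,303,2].tolist())
```

```text
95 285 320 278 341 
102 284 320 279 341 
125 285 321 280 339 
131 285 320 280 339 
137 285 321 281 339 
154 286 321 281 339 
160 286 320 282 339 [248, 250, 243, 234, 230, 230, 230, 230, 230, 229, 229, 228, 228, 227, 223, 214, 207, 199, 177, 128, 82, 70, 68, 64, 59, 51]
166 284 321 285 336 
182 285 320 286 335 
188 285 320 285 335 [249, 249, 243, 234, 230, 230, 229, 230, 229, 229, 229, 229, 229, 226, 213, 172, 108, 63, 51, 55, 57, 56, 53, 52, 48, 47]
194 285 321 286 335 
198 286 318 286 335 
202 0 0 294 327 
206 0 0 0 0 
[255, 255, 255, 255, 255, 255, 255, 255, 220, 203, 205, 208, 212, 216, 221, 227, 234, 242, 250, 254, 255, 255, 255, 253, 246, 240, 232, 226, 221, 216, 213, 209, 204, 199, 193, 187, 186, 190, 192, 196, 201, 206, 211, 214, 217, 221, 230, 238, 246, 253, 255, 255, 255, 255, 250, 242, 234, 227, 223, 218, 215, 211, 205, 200, 191, 180, 176, 181, 190, 198, 204, 208, 212, 215, 219, 225, 233, 242, 250, 255, 255, 255, 255, 250, 242, 235, 228, 224, 220, 216, 212, 205, 198, 187, 182, 184, 193, 198, 203, 207, 211, 215, 219, 224, 233, 241, 249, 253, 255, 255, 252, 245, 237, 230, 223, 219, 216, 211, 206, 199, 191, 184, 180, 161, 124, 78, 53, 47, 49, 52]
```

View pics/w1c.png

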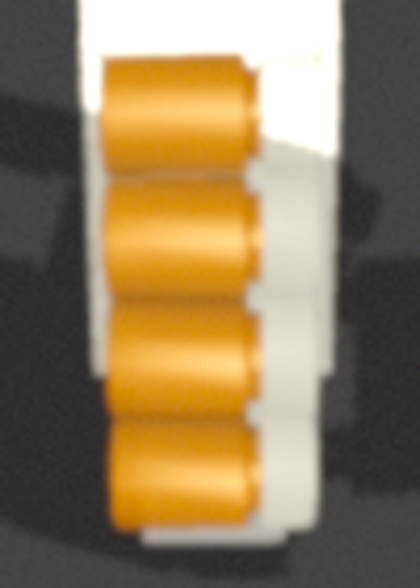

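Run:
```python
from h import *
pose=([.56917,.08651,.2187],[ 9.89032788e-01,  1.47696045e-01,-1.26e-4,-7.6e-5])
W=lambda u,v,z:plane(ray("wrist",(u,v),pose),z)
L,R=W(285,188,.070),W(335.5,188,.070);print("len",np.linalg.norm(L-R),"mid",(L+R)/2,"yaw",np.degrees(np.arctan2(*(R-L)[[1,0]])))
s=[W((285+335.5)/2,174,.066),W(311,145.5,.071),W(312,116,.076)]
for a in s:print("seam",a.round(4))
d=s[2]-s[0];print("spacing",np.linalg.norm(d)/2,"uphill dir yaw",np.degrees(np.arctan2(d[1],d[0])))
# edges L of the amber column and rails
for z,a,b in((.062,(278,95),(282,160)),(.062,(341,95),(338.5,160))):
    e=W(*a,.079)-W(*b,.067);print("rail yaw",np.degrees(np.arctan2(e[1],e[0])))
print("stop plate",W(294,203,.064),W(328,203,.064))
# triangulate vial a centre: three views
T=(240.6,181.6);S=(374,227.6)
print(meet([ray("top",T),ray("scene",S),ray("wrist",(310.3,187.5),pose)]))
```

```text
len 0.052538933642344576 mid [0.56691036 0.08456637 0.07      ] yaw 16.943449074539508
seam [0.5628 0.098  0.066 ]
seam [0.5549 0.1271 0.071 ]
seam [0.5472 0.1559 0.076 ]
spacing 0.03039869969312047 uphill dir yaw 105.11282011773639
rail yaw 108.71999668320387
rail yaw 106.10166097834708
stop plate [0.55534442 0.06243544 0.064     ] [0.5901988  0.07306773 0.064     ]
(array([0.56877473, 0.08451579, 0.06420539]), np.float64(0.0017651703435853775))
```

```bash
python3 -m handwheel '[{"fingers":1,"dp":[-2,2,40],"twist":0},{"fingers":1,"dp":[-2,2,80],"twist":0},{"fingers":1,"dp":[-2,2,110],"twist":0},{"fingers":1,"dp":[-2,2,130],"twist":0},{"fingers":1,"dp":[-2,2,145],"twist":0},{"fingers":1,"dp":[-2,2,160],"twist":0},{"fingers":1,"dp":[-2,2,170],"twist":0},{"fingers":1,"dp":[-2,2,176],"twist":0},{"fingers":1,"dp":[-2,2,176],"twist":0},{"fingers":1,"dp":[-2,2,176],"twist":0}]'
python3 - <<'E'
from h import *
s=robot.get_state();print(s['clock'],s['tool_pos'],s['ee_rot'],s['force'])
a=robot.snapshot("wrist")[:,:,::-1];b=robot.snapshot("scene")[:,:,::-1]
cv2.imwrite("pics/g1.png",np.hstack([cv2.resize(a[100:340,160:480],(400,300)),cv2.resize(b[170:260,330:450],(400,300))]))
E
```

```text
clock: 2.65
tool_pos: [0.5689, 0.0829, 0.0432]
ee_rot: [0.989, 0.147, 0.0, 0.0]
force: [0.9, -0.6, 0.1]
finger_gap: 0.0931
2.65 [0.56888913 0.0829421  0.04315181] [9.89141720e-01 1.46964239e-01 4.11829533e-04 3.71235140e-05] [ 0.93857153 -0.63410539  0.05873755]
```

View pics/g1.png

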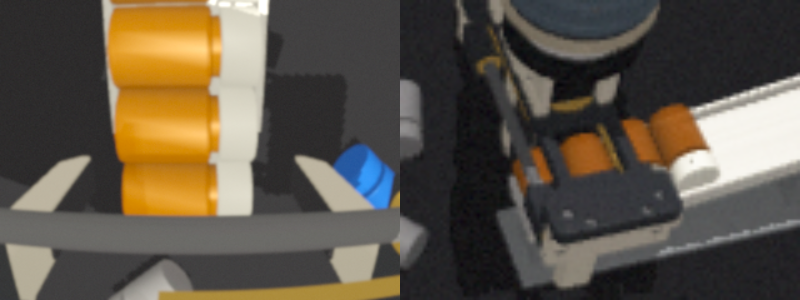

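The fingers straddle vial_a at its ends (crop 123–253 between fingertips at 85 and 300). Closing now.

```bash
python3 -m handwheel '[{"fingers":0.6,"dp":[0,0,0],"twist":0},{"fingers":0.6,"dp":[0,0,0],"twist":0},{"fingers":0.4,"dp":[0,0,0],"twist":0},{"fingers":0.3,"dp":[0,0,0],"twist":0},{"fingers":0.3,"dp":[0,0,0],"twist":0},{"fingers":0.3,"dp":[0,0,0],"twist":0},{"fingers":0.3,"dp":[0,0,0],"twist":0},{"fingers":0.3,"dp":[0,0,0],"twist":0}]'
```

```text
clock: 3.55
tool_pos: [0.5685, 0.0829, 0.0426]
ee_rot: [0.989, 0.147, -0.0, -0.0]
force: [0.0, -0.5, 0.4]
finger_gap: 0.0497
```

```bash
python3 -m handwheel '[{"fingers":0,"dp":[0,0,0],"twist":0},{"fingers":0,"dp":[0,0,-8],"twist":0},{"fingers":0,"dp":[0,0,-18],"twist":0},{"fingers":0,"dp":[0,0,-30],"twist":0},{"fingers":0,"dp":[0,0,-45],"twist":0},{"fingers":0,"dp":[0,0,-65],"twist":0},{"fingers":0,"dp":[0,0,-90],"twist":0},{"fingers":0,"dp":[0,0,-115],"twist":0},{"fingers":0,"dp":[0,0,-130],"twist":0},{"fingers":0,"dp":[0,0,-130],"twist":0},{"fingers":0,"dp":[0,0,-130],"twist":0}]'
python3 - <<'E'
from h import *
s=robot.get_state();print(s['ee_rot'],s['force'])
a=robot.snapshot("wrist")[:,:,::-1];b=robot.snapshot("scene")[:,:,::-1]
cv2.imwrite("pics/g2.png",np.hstack([cv2.resize(a[60:360,120:520],(400,300)),cv2.resize(b[140:260,310:470],(400,300))]))
E
```

```text
clock: 4.65
tool_pos: [0.5684, 0.0829, 0.1729]
ee_rot: [0.989, 0.147, 0.0, 0.0]
force: [-0.4, 0.3, -0.5]
finger_gap: 0.0499
[9.89140638e-01 1.46971868e-01 2.60926159e-04 1.64858442e-05] [-0.42317873  0.27364052 -0.52884818]
```

View pics/g2.png

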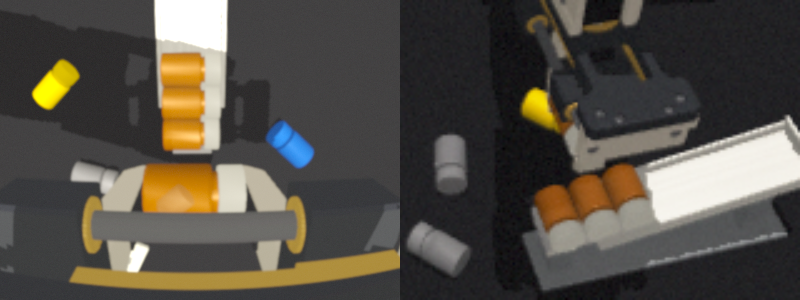

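Vial_a is held at a 50 mm gap, and vial_b has rolled to the stop. Moving above the cradle to look.

```bash
python3 -m handwheel '[{"fingers":0,"dp":[-5,15,-20],"twist":0},{"fingers":0,"dp":[-15,45,-40],"twist":0.02},{"fingers":0,"dp":[-26,80,-46],"twist":0.05},{"fingers":0,"dp":[-38,120,-46],"twist":0.08},{"fingers":0,"dp":[-50,160,-46],"twist":0.1},{"fingers":0,"dp":[-63,200,-46],"twist":0.138},{"fingers":0,"dp":[-75,240,-46],"twist":0.138},{"fingers":0,"dp":[-88,280,-46],"twist":0.138},{"fingers":0,"dp":[-98,312,-46],"twist":0.138},{"fingers":0,"dp":[-104,332,-46],"twist":0.138},{"fingers":0,"dp":[-107,342,-46],"twist":0.138},{"fingers":0,"dp":[-107,342,-46],"twist":0.138},{"fingers":0,"dp":[-107,342,-46],"twist":0.138}]'
python3 - <<'E'
from h import *
s=robot.get_state();print(s['tool_pos'].tolist(),s['ee_rot'].tolist())
a=robot.snapshot("wrist")[:,:,::-1];cv2.imwrite("pics/w3.png",a)
cv2.imwrite("pics/w3c.png",cv2.resize(a[140:290,240:390],None,fx=4,fy=4,interpolation=cv2.INTER_CUBIC))
E
```

```text
clock: 6.05
tool_pos: [0.5657, -0.2742, 0.2184]
ee_rot: [0.997, 0.079, -0.0, -0.0]
force: [-0.1, -0.7, -0.1]
finger_gap: 0.0499
[0.5657194590762138, -0.2742371915126082, 0.21839905242985969] [0.9968904856931868, 0.07879869172585145, -0.00019238536462335326, -0.0002978331205669556]
```

View pics/w3c.png

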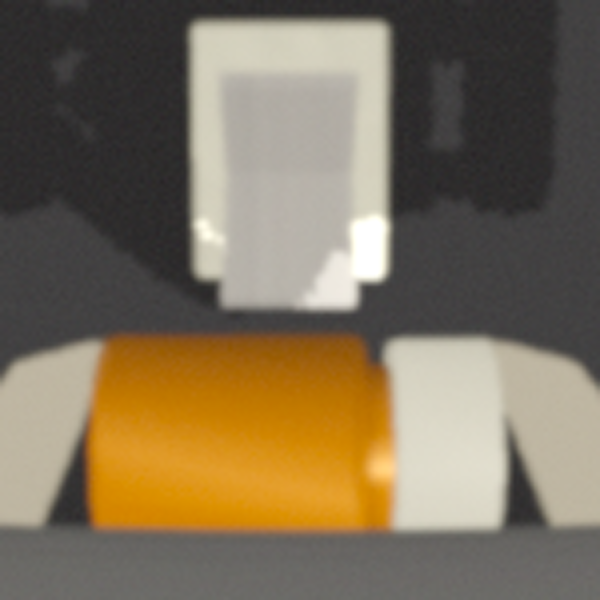

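The wide V is centred below (crop rows 72–308, columns 221–358, valley at row 172) and its edges are parallel to the tool. Computing the offset.

Run:
```python
from h import *
pose=([0.56572,-0.27424,0.2184],[0.99689,0.0788,-0.00019,-0.0003])
c=lambda x,y:(240+x/4,140+y/4)
W=lambda x,y,z:plane(ray("wrist",c(x,y),pose),z)
q=[W(222,72,.067),W(357,72,.067),W(220,308,.067),W(358,308,.067)]
print("mouth",np.mean(q,0).round(4),"lens",[np.linalg.norm(q[i]-q[j]).round(4) for i,j in((0,1),(2,3),(0,2),(1,3))])
ang=lambda a,b:np.degrees(np.arctan2((b-a)[1],(b-a)[0])).round(2)
print(ang(q[0],q[1]),ang(q[2],q[3]),ang(q[2],q[0])-90,ang(q[3],q[1])-90,"tool yaw",np.degrees(2*np.arctan2(.0788,.99689)))
f=[W(190,20,.008),W(388,20,.008),W(188,280,.008),W(390,280,.008)];print("foot",np.mean(f,0).round(4),[np.linalg.norm(f[i]-f[j]).round(4) for i,j in((0,1),(0,2))],ang(f[2],f[0])-90)
print("valley",W(290.5,172,.039).round(4),ang(W(229,172,.039),W(352,172,.039)))
H=robot.camera_model("wrist")
# valley height/seat: triangulate mouth corners wrist+top+scene
tc=lambda x,y:(410+(x-400)/5,160+y/5); sc=lambda x,y:(175+(x-400)/5,195+(y-300)/5)
for w,t,s in(((358,308),(698,68),(467,460)),((220,308),(715,172),(478,390)),((357,72),(517,95),(622,435)),((222,72),(533,190),(614,378))):
    X,e=meet([ray("wrist",c(*w),pose),ray("top",tc(*t)),ray("scene",sc(*s))]);print(X.round(4),e.round(4))
```

```text
mouth [ 0.5654 -0.2761  0.067 ] lens [np.float64(0.0347), np.float64(0.0371), np.float64(0.0635), np.float64(0.0635)]
8.99 9.02 7.760000000000005 9.89 tool yaw 9.03919009735788
foot [ 0.565  -0.2765  0.008 ] [np.float64(0.0601), np.float64(0.0821)] 7.569999999999993
valley [ 0.5656 -0.2763  0.039 ] 9.0
[ 0.588  -0.3045  0.0653] 0.002
[ 0.5516 -0.3095  0.0655] 0.0021
[ 0.5765 -0.2405  0.0714] 0.0028
[ 0.5442 -0.2479  0.0683] 0.001
```

Centre is (0.5654, −0.2762), yaw 9°, mouth z about 67 mm, and foot 60×82 mm, all matching the description. In the hand the vial sits about 1.2 mm toward −y of the tool. Lowering.

```bash
python3 -m handwheel '[{"fingers":0,"dp":[-1,3,25],"twist":0},{"fingers":0,"dp":[-1,3,60],"twist":0},{"fingers":0,"dp":[-1,3,95],"twist":0},{"fingers":0,"dp":[-1,3,120],"twist":0},{"fingers":0,"dp":[-1,3,135],"twist":0},{"fingers":0,"dp":[-1,3,145],"twist":0},{"fingers":0,"dp":[-1,3,155],"twist":0},{"fingers":0,"dp":[-1,3,162],"twist":0},{"fingers":0,"dp":[-1,3,167],"twist":0},{"fingers":0,"dp":[-1,3,171],"twist":0},{"fingers":0,"dp":[-1,3,174],"twist":0},{"fingers":0,"dp":[-1,3,174],"twist":0},{"fingers":0,"dp":[-1,3,174],"twist":0}]'
```

```text
clock: 7.4
tool_pos: [0.5652, -0.2786, 0.0449]
ee_rot: [0.997, 0.078, 0.0, 0.0]
force: [0.2, 0.1, -1.5]
finger_gap: 0.0496
```

```bash
python3 -m handwheel '[{"fingers":0,"dp":[0,0,1],"twist":0},{"fingers":0,"dp":[0,0,2],"twist":0},{"fingers":0,"dp":[0,0,2],"twist":0},{"fingers":0,"dp":[0,0,2],"twist":0}]'; python3 -m handwheel '[{"fingers":0,"dp":[0,0,0.5],"twist":0},{"fingers":0,"dp":[0,0,1],"twist":0},{"fingers":0,"dp":[0,0,1],"twist":0},{"fingers":0,"dp":[0,0,1],"twist":0}]'
```

```text
clock: 7.8
tool_pos: [0.5651, -0.2785, 0.0426]
ee_rot: [0.997, 0.078, -0.0, -0.0]
force: [-0.3, 0.3, -1.0]
finger_gap: 0.0499
clock: 8.2
tool_pos: [0.565, -0.2786, 0.0416]
ee_rot: [0.997, 0.078, -0.0, -0.0]
force: [-0.5, -0.1, 0.2]
finger_gap: 0.0501
```

```bash
python3 -m handwheel '[{"fingers":0,"dp":[0,0,0.5],"twist":0},{"fingers":0,"dp":[0,0,1],"twist":0},{"fingers":0,"dp":[0,0,1],"twist":0},{"fingers":0,"dp":[0,0,1],"twist":0}]'; python3 -m handwheel '[{"fingers":0,"dp":[0,0,0.5],"twist":0},{"fingers":0,"dp":[0,0,1],"twist":0},{"fingers":0,"dp":[0,0,1],"twist":0},{"fingers":0,"dp":[0,0,1],"twist":0}]'
python3 - <<'E'
from h import *
a=robot.snapshot("scene")[:,:,::-1];b=robot.snapshot("top")[:,:,::-1]
cv2.imwrite("pics/c1.png",np.hstack([cv2.resize(x,(400,300),interpolation=cv2.INTER_CUBIC) for x in(a[170:260,145:265],b[150:240,390:510])]))
E
```

```text
clock: 8.6
tool_pos: [0.5651, -0.2784, 0.0407]
ee_rot: [0.997, 0.078, -0.0, -0.0]
force: [-0.0, 0.8, 1.9]
finger_gap: 0.0499
clock: 9.0
tool_pos: [0.5651, -0.2784, 0.0405]
ee_rot: [0.997, 0.078, 0.0, -0.0]
force: [-4.0, 3.5, 11.6]
finger_gap: 0.05
```

View pics/c1.png

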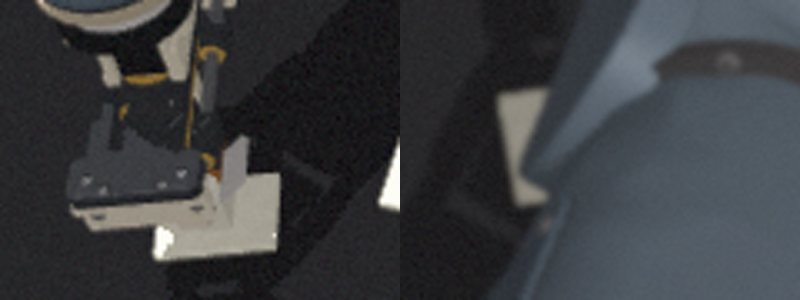

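Contact is felt at the expected height (11.6 N, vial centre about 60 mm). Easing off 0.8 mm, then releasing.

```bash
python3 -m handwheel '[{"fingers":0,"dp":[0,0,-0.8],"twist":0},{"fingers":0,"dp":[0,0,-0.8],"twist":0},{"fingers":0.6,"dp":[0,0,-0.8],"twist":0},{"fingers":0.8,"dp":[0,0,-0.8],"twist":0},{"fingers":0.9,"dp":[0,0,-0.8],"twist":0},{"fingers":0.9,"dp":[0,0,-0.8],"twist":0},{"fingers":0.9,"dp":[0,0,-0.8],"twist":0}]'
python3 -m handwheel '[{"fingers":0.9,"dp":[0,0,-5],"twist":0},{"fingers":0.9,"dp":[0,0,-20],"twist":0},{"fingers":0.9,"dp":[0,0,-50],"twist":0},{"fingers":0.9,"dp":[0,0,-90],"twist":0},{"fingers":0.9,"dp":[0,0,-130],"twist":0},{"fingers":0.9,"dp":[0,0,-170],"twist":0},{"fingers":0.9,"dp":[0,0,-178],"twist":0},{"fingers":0.9,"dp":[0,0,-178],"twist":0},{"fingers":0.9,"dp":[0,0,-178],"twist":0}]'
python3 - <<'E'
from h import *
s=robot.get_state();print(s['tool_pos'].tolist(),s['ee_rot'].tolist(),s['force'])
a=robot.snapshot("wrist")[:,:,::-1];b=robot.snapshot("scene")[:,:,::-1];cv2.imwrite("pics/w4.png",a)
r=lambda x:cv2.resize(x,(400,300),interpolation=cv2.INTER_CUBIC)
cv2.imwrite("pics/f1.png",np.vstack([cv2.resize(a[140:215,240:373],(800,450),interpolation=cv2.INTER_CUBIC)[:, :],np.hstack([r(b[190:260,160:253]),r(b[185:255,350:443])])[::2,:]]))
E
```

```text
clock: 9.8
tool_pos: [0.565, -0.2786, 0.0403]
ee_rot: [0.997, 0.078, -0.0, 0.0]
force: [0.0, -0.1, -0.0]
finger_gap: 0.0818
clock: 10.7
tool_pos: [0.5646, -0.2782, 0.2176]
ee_rot: [0.997, 0.078, -0.001, -0.0]
force: [-0.2, -0.2, -0.4]
finger_gap: 0.0839
[0.5645505507331512, -0.27822607738139465, 0.2175896561972746] [0.9969209291508089, 0.0784101658812634, -0.0005764650544223799, -0.0004178463852779679] [-0.22834562 -0.23293114 -0.42269386]
```

View pics/f1.png

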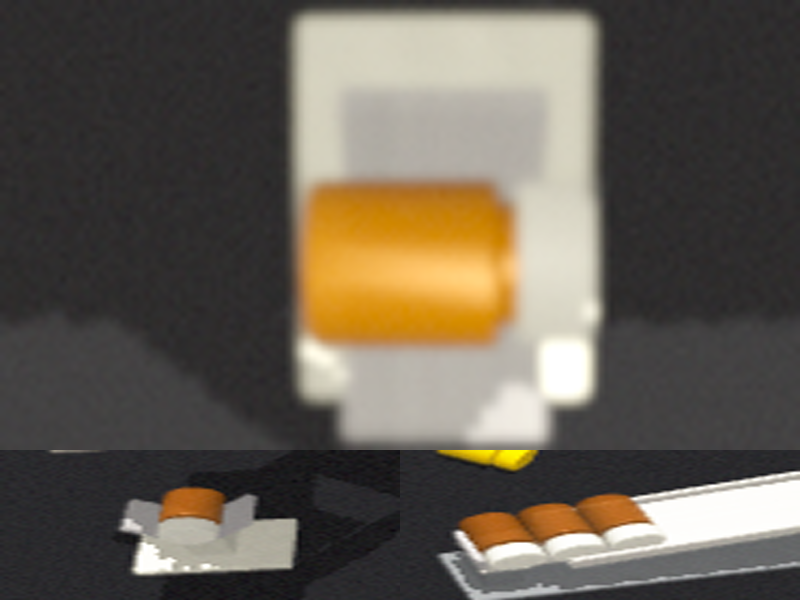

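Vial_a lies in the V (crop columns 303–600, cradle 340–550, so about 1 mm off centre), and vial_b is at the stop. A numeric check, then I hand in.

Run:
```python
from h import *
pose=([.56455,-.27823,.21759],[.996921,.07841,-.00058,-.00042])
X,e=meet([ray("wrist",(315,183.8),pose),ray("scene",(204.6,221.3))]);print(X,e,X-[.5654,-.2762,.060])
sb=(350+500/400*93*0+98*93/400,185+(541-450)*2/300*70)
print("vial_b on z=.062:",plane(ray("scene",sb),.062),"stop ~(.5677,.0843)")
robot.close_job()
```

```text
[ 0.56620977 -0.27606666  0.05705582] 0.0008452473516179458 [ 0.00080977  0.00013334 -0.00294418]
vial_b on z=.062: [0.56765764 0.08321178 0.062     ] stop ~(.5677,.0843)
the job is handed in; nothing more can be done
```

I gripped vial_a across its ends, lifted it off the track and laid it in the wide V cradle. I released it after feeling contact at the expected height, raised the gripper clear and handed the job in just before 11 s on the robot's clock.

Last checks:
- **vial_a:** its centre measured about 0.8 mm (level) from the seat I measured. Two-view height came out 2.9 mm low, while fingertip contact put it at about 60 mm. Both are inside the 7 mm limit. The axis looked parallel to the groove.
- **vial_b:** it rolled down to the stop by itself and measured about 1 mm from the stop point, using one view and the stated 62 mm height.
- **Robot:** clear of everything, with the force reading near zero.

No check failed. The only disagreement was the 2–3 mm spread in measured heights. I confirmed vial_a's and vial_b's final state from a single set of pictures, and I did not measure their speed.

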